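Top the cocktail shaker and take its cap off, ready to strain

ROBOT

A 6-joint arm with a two-finger parallel gripper is mounted at the origin on a cart in front of the work surface, level with it; the furniture and walls round the work are solid. World frame = base frame: x ahead of the robot, y to its left, z up, the work surface at z = 0. Lengths are in mm, angles in rad, forces in N, time in s.
With the tool pointing down it reaches from about 275 to 750 mm from the base axis. Payload 10.2 kg.
Tool frame: the origin (TCP) lies midway between the tips of the shut fingers; the grasp point (between the pads) lies 19 mm behind it; z points along the fingers, y is the line along which they close (so a half turn about z gives the same grasp; the last joint's range is limited). The gripper opens to 85 mm and grips with 20 to 120 N. Pads are 22 mm wide; open, the fingers measure 114 mm over their backs; the gripper's body (76 mm by 85 mm) begins 54 mm behind the grasp point. The pads swing forward as they close: fully open they stand 13 mm farther back than shut.
Start: joints at [0.906, 0.313, 1.498, -0, 1.331, -0.223], TCP at [224.486, 474.592, 231.294] pointing down, gripper open.
Joint ranges: [-2.94, 2.94], [-0.97, 2.17], [0.19, 2.56], [-1.23, 4.37], [0.02, 3.11], [-2.88, 2.88]. Speed limits (rad/s): [2.39, 2.39, 3.01, 3.14, 3.14, 3.14].

INTERFACE

Orientations are given as a unit quaternion [w, x, y, z].
In Python, from rig import ctrl gives the robot as it stands.
- The arm moves only by the tool send_rows, never from a script. Its argument "targets" is a list of rows, each a list of 7 numbers: the closure, from -1 (fully open) to 1 (shut), so that 0 is half open, then the shift along the tool's x, y, z in m, then the turn, a rotation vector about the tool's x, y, z in rad. In form: [[claw, dx, dy, dz, ax, ay, az], ...]. A call has exactly 10 rows; each row shifts and turns the commanded pose from where the row before left it, along the tool's axes as they then stand; what a row does not reach is not made up. A row lasts 1/8 s, in which the tool goes at most 62.5 mm and 10.7 degrees, less where a joint would pass 70% of its speed; a pose out of reach is approached as far as the arm can. A call with a gripper value outside its range is refused whole. The fingers move at their own pace and stop on an object; "squeeze" is the grip in N (left out, the last holds). Time passes only in rows, so rows that do not move let the fingers close, or fill a call up. It gives the time, the measured TCP pose, the force, the opening and the grip force at its end, in the units of the state.
- ctrl.sense(): the state, without advancing time (a new reading comes with each control period).
- ctrl.capture(name): name is "scene" or "top" or "wrist"; returns a dict with "img" (400x640x3 uint8, red, green, blue), "camera_matrix" (3x3 intrinsics, pixels), "k1" (the pictures are not rectified: a ray, as slopes to the right and down, at radius r is drawn at 1 + k1 r^2 times it, then the intrinsics apply), "R" (3x3) and "t" (3): a world point X has camera coordinates R X + t. Camera axes: x right, y down, z forward; pixel columns grow to the right and rows downward; lengths in mm; the calibration is good to about 2 mm. A picture is of the moment at which its call begins. There is no depth.
- ctrl.finish_job(): hands the job in; it is judged then, once.
Trained networks look in a picture, given as the dict that the camera call returned (one of the last four; its "shot" number tells which), for a name from the list of things; names that differ only in an ending like _2 or _b are one class to them, and where a whole thing is asked for, a point or a joint stands for the part that bears it (a point fixed in the world has none). Each returns a list of dicts, best first, with "score" (0 to 1); they miss things now and then, are a little off and sometimes report something else, mostly with a low value. They report only what shows in the picture. A call takes as long as a camera call. They do not tell look-alikes from the thing itself.
- ctrl.boxes_of(query, picture): "extent" ([left, top, width, height] in pixels, round what is visible of it).
- ctrl.landmark_of(query, picture): "point" ([column, row] in pixels: a listed point, or the origin of a listed thing).
The state is a dict: "time_s": time; "joints": joint angles; "dq": joint speeds; "tau": joint torques, N m; "eef_pos": TCP position; "ee_rot": TCP orientation; "force": force on the tool from outside, world axes, zero at the start; "wrist_torque": the same for the moment, N m; "grip_width": opening from 0.0 (shut) to 1.0 (fully open); "grip_force": force on a finger pad.
Only numpy, scipy, OpenCV 4.12 (cv2) and the standard library are available. Lean on these libraries where they do the work, as an engineer would, in place of code of your own. Each camera call takes 0.05 s, during which the arm holds its last target. There are 200 camera calls.

TASK

Get the cocktail shaker ready to strain: take the strainer top, with its cap on, up off the drying peg (the cap sits loosely, so hold it by the collar below), lower it gently into the mouth of the shaker tin until it is fully seated with the cap still on, and let go. Then draw the cap alone up off the strainer, leaving the strainer seated and undisturbed and the tin standing upright where it is, and finish while still holding the cap in the gripper, still and at least 6 cm above where it sat. Leave the upturned tumbler, lemon, glass and mug where they are.

Things in the scene. Friction and masses are not known exactly. Their poses are not given: they have to be found in the camera images.
- shaker_tin: bright steel cocktail shaker tin, loose, about 0.4 kg, standing upright on the table: 115 mm tall, round, 48 mm wide at the foot widening to 65 mm at the rim; open mouth 60 mm wide. Origin at the centre of its underside, z up its axis
- tin_mouth (a point): centre of the tin's mouth, level with its rim, 115 mm above the tin's underside
- rack: low white plastic drying rack, 120 x 250 x 14 mm, fixed, at any yaw. Origin under its centre, y along its length. Two black pegs at y = +60 and -60 mm taper from 34 to 22 mm wide, tops 45 mm above the table, each on a flat black foot disc (74 mm wide at +60, 92 at -60), disc top 12 mm above the table. The strainer top stands over the +60 peg, an upturned tumbler over the other
- peg (a point): foot of the strainer's peg, on its axis at the top of the foot disc
- strainer: steel strainer top (inner lid), round, loose, 0.1 kg. Origin: centre of its underside, z up. By height: 0-16 mm hollow plug, 50 mm wide at its foot to 55, bore 44, 35 deep; 16-19 flange 66 wide, comes to rest on the tin's rim; 19-35 straight collar 56 wide, to grip; 35-43 dome; 43-58 neck 28 wide with strainer holes, under the cap. Fully seated, origin 16 mm below the tin's rim
- collar (a point): point in the collar, on the strainer's axis, 28 mm above the strainer's underside
- cap: steel cap (the outer lid), loose, about 0.04 kg: a round inverted cup, 38 mm wide, 22 mm tall, closed top, bore 31 mm wide and 19 mm deep. It sits loosely over the strainer's neck, held by its weight alone, its lower edge on the dome 43 mm above the strainer's underside. Origin at the centre of its lower edge, z up
- tumbler: loose clear tumbler, 81 mm wide, 91 mm tall, upside down over the rack's other peg, reaching 103 mm above the table, a bystander; origin at the centre of its (upturned) base, z down
- lemon: loose yellow lemon, 83 x 58 x 58 mm, a bystander
- glass: loose clear glass, 81 mm wide, 93 mm tall, upright, a bystander; origin at the centre of its underside
- mug: loose white mug with a leaf pattern, 92 mm wide (123 mm with its handle), 95 mm tall, a bystander; origin at the underside
Mind the look-alikes: they are no part of the job. Leave any purple look-alike of the strainer alone. Of the things shaped like the cap, the steel one is meant.

How it is judged:
By the outcome, as a careful person would: the job done as asked, in the order asked, and still so for the second after the job is handed in, while the arm keeps its last pose, push and grip.
It also fails if it takes over 58 s, if anything falls off the work surface, if the arm or the gripper's body presses on something with over 40 N, if the wrist force passes 120 N, or if a joint passes its speed limit or range.

## Working session

There is one attempt and no reset: what is moved stays moved. The work goes in short steps, Python scripts to look and compute and a tool call to move; the robot and the scene stay as the last step left them, time stands still between calls to the robot, and variables do not carry over. Pictures are saved under pics/ and viewed, at most 10 in all, crops included, and the job is handed in when it is done.

Besides the shell and the picture viewer there is one more tool, called after "Request:" as name(argument=value, ...), one argument or row to a line, values as JSON. send_rows: Moves the arm, as the interface text tells. Its arguments: {"type":"object","properties":{"targets":{"type":"array"},"squeeze":{"type":"number"}},"required":["targets"]}

```bash
mkdir -p pics; cat > h.py <<'E'
import numpy as np, cv2
from rig import ctrl
def ray(p,px):
    K=np.array(p["camera_matrix"]);R=np.array(p["R"]);t=np.array(p["t"])
    d=np.array([p["k1"],0,0,0.]) 
    n=cv2.undistortPoints(np.array([[px]],float),K,d)[0,0]
    v=R.T@np.array([n[0],n[1],1]); return -R.T@t, v/np.linalg.norm(v)
def atz(p,px,z):
    o,v=ray(p,px); return o+v*(z-o[2])/v[2]
def proj(p,X):
    K=np.array(p["camera_matrix"]);R=np.array(p["R"]);t=np.array(p["t"])
    return cv2.projectPoints(np.array([X],float),cv2.Rodrigues(R)[0],t,K,np.array([p["k1"],0,0,0.]))[0][0,0]
def tri(obs):
    A=np.zeros((3,3));b=np.zeros(3)
    for p,px in obs:
        o,v=ray(p,px);M=np.eye(3)-np.outer(v,v);A+=M;b+=M@o
    X=np.linalg.solve(A,b); return X,[np.linalg.norm(proj(p,X)-px) for p,px in obs]
E
python3 - <<'E'
from h import *
P={n:ctrl.capture(n) for n in("scene","top","wrist")}
for n,p in P.items():
    cv2.imwrite(f"pics/{n}0.png",p["img"][:,:,::-1]); print(n,(-np.array(p["R"]).T@p["t"]).round())
for q in("tin_mouth","shaker_tin","collar","strainer","cap","peg","tumbler","lemon","glass","mug","rack"):
    for n in P:
        print(q,n,[(np.round(d["point"]).tolist(),round(d["score"],2)) for d in ctrl.landmark_of(q,P[n])][:4])
print(ctrl.sense())
cv2.imwrite("pics/a.png",cv2.resize(np.vstack([P["scene"]["img"],P["top"]["img"]])[:,:,::-1],(480,600)))
E
```

```text
scene [-625. -662.  740.]
top [ 289.  -46. 1045.]
wrist [155. 507. 374.]
tin_mouth scene [([241.0, 183.0], 0.86)]
tin_mouth top [([225.0, 224.0], 0.65)]
tin_mouth wrist []
shaker_tin scene [([246.0, 215.0], 0.85), ([352.0, 242.0], 0.66)]
shaker_tin top [([234.0, 232.0], 0.82)]
shaker_tin wrist []
collar scene [([340.0, 266.0], 0.89), ([339.0, 221.0], 0.82), ([336.0, 231.0], 0.28)]
collar top [([389.0, 275.0], 0.93), ([342.0, 213.0], 0.65), ([343.0, 216.0], 0.36)]
collar wrist []
strainer scene [([343.0, 277.0], 0.55)]
strainer top [([382.0, 280.0], 0.91), ([342.0, 215.0], 0.82)]
strainer wrist []
cap scene [([336.0, 217.0], 0.68), ([276.0, 240.0], 0.57), ([245.0, 234.0], 0.49)]
cap top [([298.0, 259.0], 0.57), ([341.0, 213.0], 0.45), ([260.0, 261.0], 0.45)]
cap wrist []
peg scene [([335.0, 230.0], 0.97)]
peg top [([342.0, 217.0], 0.91)]
peg wrist []
tumbler scene [([368.0, 213.0], 0.7)]
tumbler top [([390.0, 218.0], 0.74)]
tumbler wrist []
lemon scene [([393.0, 216.0], 0.57), ([349.0, 206.0], 0.53)]
lemon top [([321.0, 153.0], 0.57), ([422.0, 151.0], 0.53), ([237.0, 232.0], 0.36)]
le
[... 397 characters left out ...]
 wrist []
{'time_s': 1.8, 'joints': array([ 9.05616543e-01,  3.12895578e-01,  1.49770737e+00,  2.72283459e-05,
        1.33103358e+00, -2.23460682e-01]), 'dq': array([-0.00024333, -0.00093066,  0.00028056,  0.00131042,  0.00161625,
       -0.00078466]), 'tau': array([-1.16222816e-05, -4.12164903e+01, -2.59899956e+01, -1.76419690e-04,
        5.00822971e-04, -8.86658768e-06]), 'eef_pos': array([224.46550463, 474.59046954, 231.29366095]), 'ee_rot': array([-2.13708452e-05,  2.19071531e-01,  9.75708801e-01, -1.41240519e-05]), 'force': array([-0.35186085, -0.45780488, -0.28374869]), 'wrist_torque': array([-0.021442  , -0.00985975, -0.04605674]), 'grip_force': 0.0, 'grip_width': 1.000844560995141}
```

View pics/scene0.png

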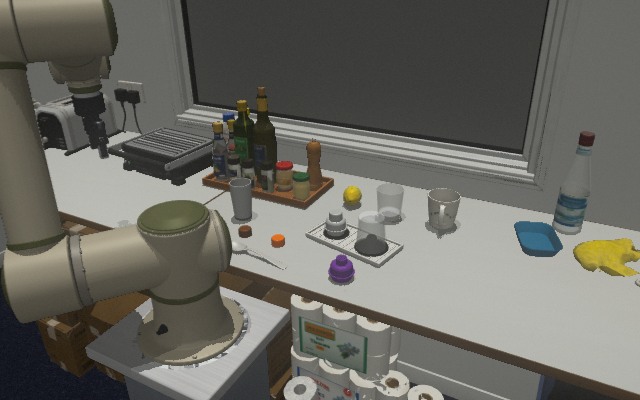

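View pics/top0.png

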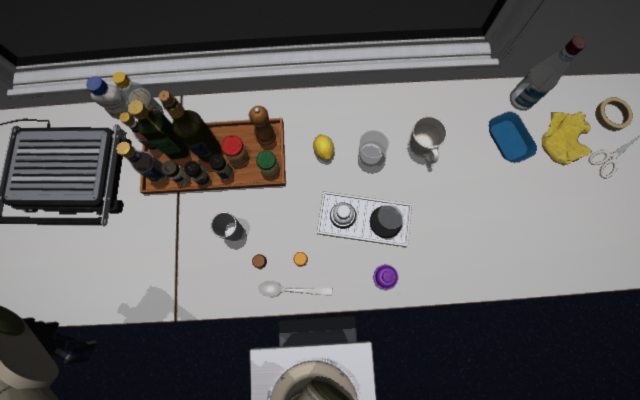

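The scene view shows the tin at (241,200), the steel strainer on the rack at (336,225), the tumbler at (371,235) and the purple look-alike at (342,270). The brown and orange caps at (245,231) and (278,240) are decoys. The top view agrees, with the tin at (227,225) and the strainer at (343,214).

```bash
python3 - <<'E'
from h import *
p=ctrl.capture("scene");q=ctrl.capture("top")
for n,a,b,z in(("tin_mouth",(241,183),(225,224),115),("collar",(336,224),(342,213),40),("peg",(335,230),(342,217),12),("purple",(340,266),(389,275),28),("tin",(246,215),(234,232),0)):
    X,e=tri([(p,a),(q,b)]);print(n,X.round(1),np.round(e,1),atz(p,a,z).round(1),atz(q,b,z).round(1))
print("tumbler",atz(q,(387,220),100).round(),"lemon",atz(q,(323,147),29).round(),"glass",atz(q,(374,145),90).round(),"rack corners",[atz(q,c,14).round()[:2].tolist() for c in((322,193),(411,205),(406,246),(317,235))])
print("pepper",atz(q,(258,113),100).round(),"tray corner",atz(q,(285,185),20).round())
for n,c,s in(("scene",p,(300,185,420,285)),("top",q,(200,190,420,300))):
    pass
a=cv2.resize(p["img"][165:285,220:420],(800,480),interpolation=cv2.INTER_CUBIC)
cv2.imwrite("pics/c1.png",a[:,:,::-1])
E
```

```text
tin_mouth [465.  194.3 109. ] [0.1 0.2] [454.5 186.5 115. ] [464.1 192.4 115. ]
collar [ 491.  -105.7   32.4] [0.3 0.3] [ 479.6 -112.3   40. ] [ 489.1 -104.6   40. ]
peg [ 483.1 -106.1   17. ] [0.4 0.4] [ 491.6 -103.1   12. ] [ 483.4 -105.5   12. ]
purple [ 314.4 -211.6   31.8] [2.3 2.2] [ 315.3 -205.    28. ] [ 317.5 -217.1   28. ]
tin [463.9 192.2   2.2] [1.6 1.8] [469.2 190.3   0. ] [461.6 196.8   0. ]
tumbler [ 452. -213.  100.] lemon [686. -65.  29.] glass [ 659. -201.   90.] rack corners [[555.0, -54.0], [505.0, -300.0], [392.0, -273.0], [437.0, -34.0]]
pepper [767. 107. 100.] tray corner [583.  48.  20.]
```

```bash
cat >> h.py <<'E'
from scipy.linalg import logm,expm
from scipy.spatial.transform import Rotation as Ro
def yawR(deg):  # tool y axis at world yaw deg, z down
    a=np.radians(deg);y=np.array([np.cos(a),np.sin(a),0]);z=np.array([0,0,-1.])
    return np.stack([np.cross(y,z),y,z],1)
def cur():
    s=ctrl.sense();w,x,y,z=s["ee_rot"];T=np.eye(4);T[:3,:3]=Ro.from_quat([x,y,z,w]).as_matrix();T[:3,3]=s["eef_pos"];return T
def plan(pos,yaw,n,T0=None):
    T0=cur() if T0 is None else T0
    T=np.eye(4);T[:3,:3]=yawR(yaw);T[:3,3]=pos
    D=expm(np.real(logm(np.linalg.inv(T0)@T))/n)
    r=Ro.from_matrix(D[:3,:3]).as_rotvec()
    print("row x%d:"%n,np.round(np.r_[D[:3,3]/1000,r],4).tolist())
    return T
E
python3 - <<'E'
from h import *
plan((487,-105,220),-11.5,20)
E
```

```text
row x20: [-0.0342, -0.0025, 0.0006, -0.0, 0.0, 0.0665]
```

View pics/c1.png

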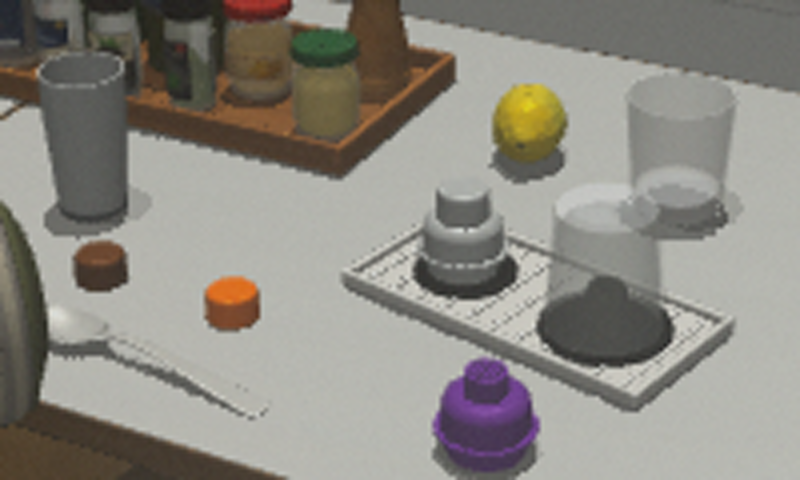

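The crop shows the capped steel strainer upright on its peg at about (463,240), and the tin upright at (85,135). I'll move to above the strainer.

Request:
send_rows(
  targets=[
    [-1, -0.034, -0.0025, 0.0006, 0, 0, 0.0665],
    [-1, -0.034, -0.0025, 0.0006, 0, 0, 0.0665],
    [-1, -0.034, -0.0025, 0.0006, 0, 0, 0.0665],
    [-1, -0.034, -0.0025, 0.0006, 0, 0, 0.0665],
    [-1, -0.034, -0.0025, 0.0006, 0, 0, 0.0665],
    [-1, -0.034, -0.0025, 0.0006, 0, 0, 0.0665],
    [-1, -0.034, -0.0025, 0.0006, 0, 0, 0.0665],
    [-1, -0.034, -0.0025, 0.0006, 0, 0, 0.0665],
    [-1, -0.034, -0.0025, 0.0006, 0, 0, 0.0665],
    [-1, -0.034, -0.0025, 0.0006, 0, 0, 0.0665],
  ],
  squeeze=30,
)

```text
time_s: 3.15
eef_pos: [454.7, 230.1, 225.3]
ee_rot: [0.0, 0.527, 0.85, 0.0]
force: [-0.4, -0.4, -0.1]
grip_width: 1.0
grip_force: 0.0
```

Request:
send_rows(
  targets=[
    [-1, -0.034, -0.0025, 0.0006, 0, 0, 0.0665],
    [-1, -0.034, -0.0025, 0.0006, 0, 0, 0.0665],
    [-1, -0.034, -0.0025, 0.0006, 0, 0, 0.0665],
    [-1, -0.034, -0.0025, 0.0006, 0, 0, 0.0665],
    [-1, -0.034, -0.0025, 0.0006, 0, 0, 0.0665],
    [-1, -0.034, -0.0025, 0.0006, 0, 0, 0.0665],
    [-1, -0.034, -0.0025, 0.0006, 0, 0, 0.0665],
    [-1, -0.034, -0.0025, 0.0006, 0, 0, 0.0665],
    [-1, -0.034, -0.0025, 0.0006, 0, 0, 0.0665],
    [-1, -0.034, -0.0025, 0.0006, 0, 0, 0.0665],
  ],
)

```text
time_s: 4.4
eef_pos: [484.5, -103.3, 219.3]
ee_rot: [0.0, 0.775, 0.632, 0.0]
force: [0.6, -0.4, 0.1]
grip_width: 1.002
grip_force: 0.0
```

```bash
cat > look.py <<'E'
from h import *
import sys
name=sys.argv[1]
p=ctrl.capture("wrist");print(ctrl.sense()["time_s"],cur().round(2)[:3].tolist())
for q,z in(("collar",40),("cap",55),("strainer",12),("tin_mouth",115)):
    for d in ctrl.landmark_of(q,p)[:3]:print(q,np.round(d["point"]),round(d["score"],2),atz(p,d["point"],z).round(1))
for q in("strainer","cap","shaker_tin"):
    for d in ctrl.boxes_of(q,p)[:3]:print(q,np.round(d["extent"]),round(d["score"],2))
cv2.imwrite(f"pics/{name}.png",p["img"][:,:,::-1])
E
python3 look.py w1
```

```text
4.45 [[0.21, 0.98, -0.0, 483.97], [0.98, -0.21, -0.0, -106.38], [-0.0, -0.0, -1.0, 219.17]]
collar [318. 180.] 0.56 [ 485.5 -108.6   40. ]
cap [318. 181.] 0.93 [ 485.9 -105.1   55. ]
cap [180.  72.] 0.84 [393.3   8.4  55. ]
cap [320. 180.] 0.5 [ 487.9 -105.3   55. ]
strainer [320. 173.] 0.82 [ 488.2 -108.4   12. ]
strainer [190. 286.] 0.65 [ 318.8 -205.8   12. ]
strainer [506.  93.] 0.56 [679.3 -67.   12. ]
strainer [284. 143.  71.  62.] 0.94
strainer [155. 263.  34.  31.] 0.66
cap [155.  51.  46.  42.] 0.62
cap [299. 164.  44.  46.] 0.58
```

View pics/w1.png

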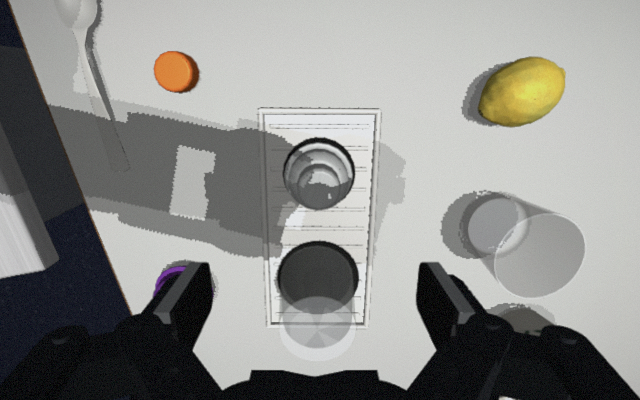

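The wrist view shows the strainer and cap at (320,180), square to the fingers, with the foot disc ring centred near (319.5,174). The tumbler is behind them and clear of both fingers.

```bash
python3 - <<'E'
from h import *
p=ctrl.capture("wrist")
print("disc",atz(p,(319.5,174),12).round(1))
im=p["img"][130:220,270:370];print(atz(p,(320.5,187),77).round(1))
b=ctrl.boxes_of("strainer",p)[0];x,y,w,h=b["extent"];print(b)
for X in((487,-106),(485,-106)):
    for r,z in((37,12),(33,31),(19,77)):
        t=np.linspace(0,2*np.pi,60);q=np.array([proj(p,(X[0]+r*np.cos(a),X[1]+r*np.sin(a),z)) for a in t]);print(X,z,q.min(0).round(1),q.max(0).round(1))
cv2.imwrite("pics/w2.png",cv2.resize(im,(800,720)[:2],interpolation=cv2.INTER_CUBIC)[:600,:,::-1])
plan((487,-106,120),-11.5,1)
E
```

```text
disc [ 487.9 -107.2   12. ]
[ 488.5 -103.5   77. ]
{'extent': [284.7, 145.5, 68.2, 62.9], 'score': 0.71}
(487, -106) 12 [281.8 136.2] [354.8 207.7]
(487, -106) 31 [284.3 143. ] [352.9 209.9]
(487, -106) 77 [296.7 167.8] [342.  211.6]
(485, -106) 12 [279.9 136.6] [352.9 208. ]
(485, -106) 31 [282.2 143.4] [350.9 210.3]
(485, -106) 77 [294.3 168.3] [339.7 212.1]
row x1: [-0.0039, 0.003, 0.0993, 0.0, -0.0, 0.001]
```

View pics/w2.png

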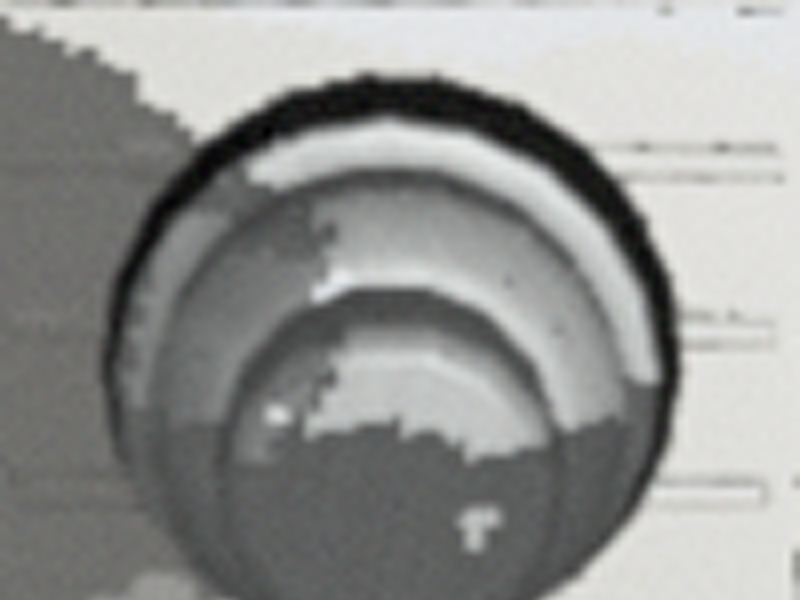

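The close crop puts the disc ring at columns 283–355 with its top at row 139, and the flange top at row 145. That places the axis at about (487.7, -107.8).

```bash
python3 - <<'E'
from h import *
ctrl.capture("wrist");print(cur().round(2)[:3,3],ctrl.sense()["dq"].round(3))
plan((487.7,-107.8,31),-11.5,1)
E
```

```text
[ 484.84 -101.7   219.31] [-0.004 -0.    -0.001  0.002 -0.001  0.001]
row x1: [-0.0054, 0.004, 0.1883, 0.0, -0.0, 0.0007]
```

Request:
send_rows(
  targets=[
    [-1, -0.0027, 0.002, 0.02, 0, 0, 0],
    [-1, -0.0027, 0.002, 0.02, 0, 0, 0],
    [-1, 0, 0, 0.02, 0, 0, 0],
    [-1, 0, 0, 0.02, 0, 0, 0],
    [-1, 0, 0, 0.01, 0, 0, 0],
    [-1, 0, 0, 0.005, 0, 0, 0],
    [-1, 0, 0, 0, 0, 0, 0],
    [-1, 0, 0, 0, 0, 0, 0],
    [-1, 0, 0, 0, 0, 0, 0],
    [-1, 0, 0, 0, 0, 0, 0],
  ],
)

```text
time_s: 6.2
eef_pos: [487.7, -108.3, 124.5]
ee_rot: [0.0, 0.774, 0.633, 0.0]
force: [-0.3, 0.0, 0.4]
grip_width: 1.001
grip_force: 0.0
```

```bash
python3 look.py w3;python3 - <<'E'
from h import *
p=ctrl.capture("wrist");print(cur()[:3,3].round(2))
im=p["img"].copy()
for r,z,c in((37,12,(255,0,0)),(33,31,(0,255,0)),(19,77,(0,0,255))):
    for a in np.linspace(0,2*np.pi,40):
        q=proj(p,(487.7+r*np.cos(a),-107.8+r*np.sin(a),z)).round().astype(int);im[max(0,min(399,q[1])),q[0]]=c
cv2.imwrite("pics/w4.png",im[:,:,::-1])
plan((487.7,-107.8,31),-11.5,1)
E
```

```text
6.25 [[0.2, 0.98, 0.0, 487.63], [0.98, -0.2, -0.0, -108.33], [-0.0, 0.0, -1.0, 124.43]]
cap [126.  58.] 0.89 [400.3   5.3  55. ]
cap [315. 214.] 0.85 [ 486.6 -107.9   55. ]
strainer [314. 195.] 0.86 [ 486.4 -107.6   12. ]
strainer [267. 154.  95.  87.] 0.82
strainer [107. 318.  14.  15.] 0.63
cap [85. 31. 64. 58.] 0.62
cap [283. 186.  63.  69.] 0.61
[ 487.58 -108.32  124.29]
row x1: [0.0005, 0.0, 0.0933, -0.0, 0.0, -0.0002]
```

View pics/w4.png

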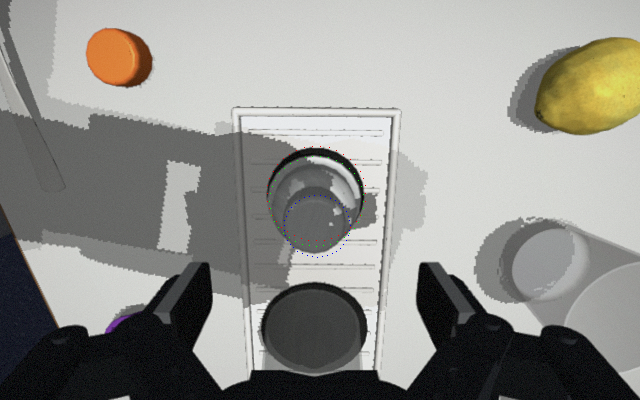

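The projected rings lie on the foot disc, flange and cap at about (315,200), so the tool is centred. I'll descend and then grip the collar.

Request:
send_rows(
  targets=[
    [-1, 0, 0, 0.02, 0, 0, 0],
    [-1, 0, 0, 0.02, 0, 0, 0],
    [-1, 0, 0, 0.015, 0, 0, 0],
    [-1, 0, 0, 0.015, 0, 0, 0],
    [-1, 0, 0, 0.01, 0, 0, 0],
    [-1, 0, 0, 0.007, 0, 0, 0],
    [-1, 0, 0, 0.006, 0, 0, 0],
    [-1, 0, 0, 0, 0, 0, 0],
    [-1, 0, 0, 0, 0, 0, 0],
    [-0.6, 0, 0, 0, 0, 0, 0],
  ],
)

```text
time_s: 7.9
eef_pos: [487.7, -108.4, 31.6]
ee_rot: [0.0, 0.774, 0.633, 0.0]
force: [0.0, 0.6, -0.5]
grip_width: 0.82
grip_force: 0.0
```

Request:
send_rows(
  targets=[
    [-0.55, 0, 0, 0, 0, 0, 0],
    [-0.5, 0, 0, 0, 0, 0, 0],
    [-0.45, 0, 0, 0, 0, 0, 0],
    [-0.4, 0, 0, 0, 0, 0, 0],
    [-0.35, 0, 0, 0, 0, 0, 0],
    [-0.3, 0, 0, 0, 0, 0, 0],
    [-0.2, 0, 0, 0, 0, 0, 0],
    [0, 0, 0, 0, 0, 0, 0],
    [0.2, 0, 0, 0, 0, 0, 0],
    [0.2, 0, 0, 0, 0, 0, 0],
  ],
)

```text
time_s: 9.15
eef_pos: [487.6, -108.3, 31.6]
ee_rot: [0.0, 0.774, 0.633, -0.0]
force: [-2.1, 0.5, 4.3]
grip_width: 0.637
grip_force: 30.6
```

```bash
python3 - <<'E'
from h import *
s=ctrl.sense();print({k:np.round(s[k],3) for k in("eef_pos","force","grip_width","grip_force","wrist_torque")})
p=ctrl.capture("wrist");cv2.imwrite("pics/w5.png",p["img"][:,:,::-1])
E
```

```text
{'eef_pos': array([ 487.563, -108.302,   31.649]), 'force': array([-2.082,  0.467,  4.349]), 'grip_width': np.float64(0.637), 'grip_force': np.float64(30.632), 'wrist_torque': array([0.127, 0.405, 0.008])}
```

View pics/w5.png

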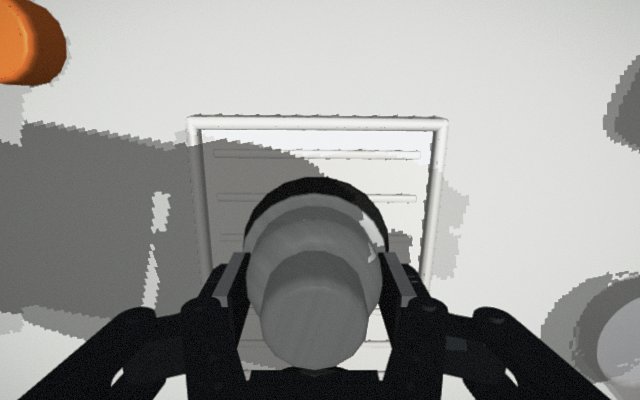

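The view shows the pads either side of the collar, with the cap still on at about (315,300). I'll lift slowly and check.

Request:
send_rows(
  targets=[
    [0.3, 0, 0, 0, 0, 0, 0],
    [0.3, 0, 0, -0.002, 0, 0, 0],
    [0.3, 0, 0, -0.003, 0, 0, 0],
    [0.3, 0, 0, -0.005, 0, 0, 0],
    [0.3, 0, 0, -0.005, 0, 0, 0],
    [0.3, 0, 0, -0.005, 0, 0, 0],
    [0.3, 0, 0, -0.005, 0, 0, 0],
    [0.3, 0, 0, -0.005, 0, 0, 0],
    [0.3, 0, 0, -0.005, 0, 0, 0],
    [0.3, 0, 0, -0.005, 0, 0, 0],
  ],
  squeeze=40,
)

```text
time_s: 10.45
eef_pos: [487.6, -108.3, 71.6]
ee_rot: [-0.0, 0.774, 0.633, -0.0]
force: [0.1, 0.4, -2.4]
grip_width: 0.632
grip_force: 42.3
```

```bash
python3 - <<'E'
from h import *
s=ctrl.sense();print({k:np.round(s[k],3) for k in("eef_pos","force","grip_width","grip_force","wrist_torque")})
p=ctrl.capture("wrist");c=ctrl.capture("scene")["img"][165:285,280:400]
a=np.hstack([cv2.resize(p["img"][120:400,130:510],(407,300)),cv2.resize(c,(300,300),interpolation=cv2.INTER_CUBIC)])
cv2.imwrite("pics/w6.png",a[:,:,::-1])
E
```

```text
{'eef_pos': array([ 487.57 , -108.284,   71.616]), 'force': array([ 0.083,  0.38 , -2.363]), 'grip_width': np.float64(0.632), 'grip_force': np.float64(42.281), 'wrist_torque': array([-0.011, -0.009, -0.002])}
```

View pics/w6.png

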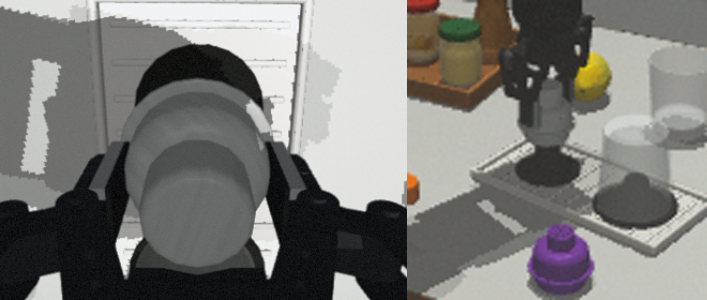

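The strainer is held level by the collar with its cap on, and the peg is clear. Next I'll raise it and carry it towards the tin.

Request:
send_rows(
  targets=[
    [0.3, 0, 0, -0.01, 0, 0, 0],
    [0.3, 0, 0, -0.015, 0, 0, 0],
    [0.3, 0, 0, -0.02, 0, 0, 0],
    [0.3, 0, 0, -0.02, 0, 0, 0],
    [0.3, 0.006, -0.002, -0.02, 0, 0, 0],
    [0.3, 0.012, -0.003, -0.02, 0, 0, 0],
    [0.3, 0.018, -0.005, -0.018, 0, 0, 0],
    [0.3, 0.022, -0.006, -0.012, 0, 0, 0],
    [0.3, 0.025, -0.007, -0.006, 0, 0, 0],
    [0.3, 0.025, -0.007, -0.002, 0, 0, 0],
  ],
)

```text
time_s: 11.8
eef_pos: [479.7, 4.3, 215.7]
ee_rot: [0.001, 0.775, 0.633, 0.001]
force: [0.1, -0.4, -2.1]
grip_width: 0.63
grip_force: 42.5
```

Request:
send_rows(
  targets=[
    [0.3, 0.025, -0.007, 0, 0, 0, 0],
    [0.3, 0.025, -0.007, 0, 0, 0, 0],
    [0.3, 0.02, -0.006, 0, 0, 0, 0],
    [0.3, 0.015, -0.005, 0, 0, 0, 0],
    [0.3, 0.01, -0.004, 0, 0, 0, 0],
    [0.3, 0.005, -0.002, 0, 0, 0, 0],
    [0.3, 0, 0, 0, 0, 0, 0],
    [0.3, 0, 0, 0, 0, 0, 0],
    [0.3, 0, 0, 0, 0, 0, 0],
    [0.3, 0, 0, 0, 0, 0, 0],
  ],
)

```text
time_s: 13.05
eef_pos: [469.4, 107.5, 214.3]
ee_rot: [0.0, 0.775, 0.632, -0.0]
force: [0.3, 0.3, -1.8]
grip_width: 0.63
grip_force: 42.5
```

```bash
python3 look.py w7; python3 - <<'E'
from h import *
s=ctrl.sense();print({k:np.round(s[k],3) for k in("eef_pos","force","grip_width","grip_force","wrist_torque")})
P=[ctrl.capture(n) for n in("wrist","top","scene")]
obs=[]
for p in P:
    d=ctrl.landmark_of("tin_mouth",p);print([(np.round(e["point"],1),round(e["score"],2),atz(p,e["point"],115).round(1)) for e in d])
    if d:obs.append((p,d[0]["point"]))
    print([(np.round(e["extent"]),round(e["score"],2)) for e in ctrl.boxes_of("shaker_tin",p)])
X,e=tri(obs);print(X,e)
cv2.imwrite("pics/w8.png",np.hstack([P[0]["img"][:,:,::-1]]))
E
```

```text
13.1 [[0.2, 0.98, -0.0, 469.36], [0.98, -0.2, 0.0, 107.54], [-0.0, -0.0, -1.0, 214.27]]
cap [218. 169.] 0.86 [388.1 135.   55. ]
cap [313. 291.] 0.7 [445.4  -0.   55. ]
strainer [361. 377.] 0.71 [ 472.9 -155.8   12. ]
tin_mouth [280.  73.] 0.69 [463.1 197.1 115. ]
strainer [244. 192. 145. 123.] 0.83
cap [263. 250. 106. 120.] 0.63
cap [198. 148.  45.  45.] 0.58
shaker_tin [228.  20. 103. 107.] 0.6
{'eef_pos': array([469.327, 107.71 , 214.299]), 'force': array([ 0.243,  0.024, -2.182]), 'grip_width': np.float64(0.631), 'grip_force': np.float64(42.48), 'wrist_torque': array([ 0.016,  0.014, -0.056])}
[(array([276.2,  71.4]), 0.98, array([461.2, 198.8, 115. ]))]
[(array([228.,  22., 102., 103.]), 0.67)]
[(array([224.5, 223.2]), 0.39, array([466.2, 193.6, 115. ]))]
[]
[(array([240.9, 180.5]), 0.56, array([468.8, 197.3, 115. ]))]
[(array([228., 176.,  21.,  44.]), 0.77)]
[463.98864369 195.2486302  117.51412563] [np.float64(6.778795516898474), np.float64(1.159807936803612), np.float64(0.47025643630208336)]
```

View pics/w8.png

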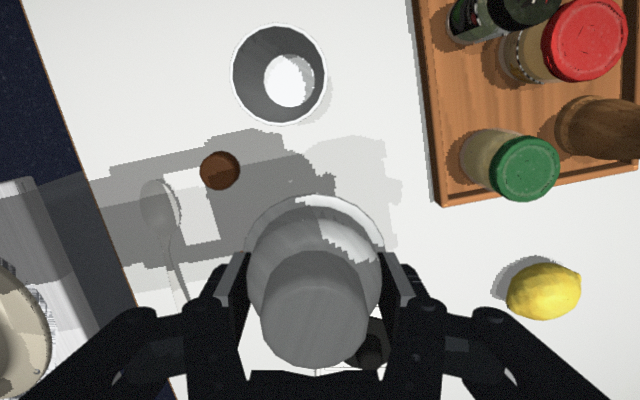

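The wrist view shows the tin's mouth ring at columns 230–327 and rows 22–126. The held strainer's flange spans columns 244–388, with its top at row 193, and the cap is on at columns 260–369.

```bash
python3 - <<'E'
from h import *
from scipy.optimize import least_squares
p=ctrl.capture("wrist");T=cur();print(T[:3,3].round(2))
def ext(x,y,z,r):
    q=np.array([proj(p,(x+r*np.cos(a),y+r*np.sin(a),z)) for a in np.linspace(0,2*np.pi,90)]);return np.r_[q.min(0),q.max(0)]
# refine tin rim edge: bright ring pixels
g=cv2.cvtColor(p["img"],cv2.COLOR_RGB2GRAY)
inner=((g[10:140,215:345]<120)).astype(np.uint8)
n,l,st,ce=cv2.connectedComponentsWithStats(inner);i=1+np.argmax(st[1:,4]);m=(l==i).astype(np.uint8)
c=max(cv2.findContours(m,0,1)[0],key=cv2.contourArea);h=cv2.convexHull(c);x,y,w,hh=cv2.boundingRect(h);print("inner",x+215,y+10,w,hh)
e=np.array([x+215,y+10,x+215+w-1,y+10+hh-1.])
f=least_squares(lambda v:ext(v[0],v[1],115,30)-e,[464,194]);print("inner fit",f.x.round(1),f.fun.round(1))
e=np.array([230,22,326.5,126.]);f=least_squares(lambda v:ext(v[0],v[1],115,32.5)-e,[464,194]);print("outer fit",f.x.round(1),f.fun.round(1))
o=T[:3,3];
for dz in(16,20,24):print(dz,"flange",ext(o[0],o[1],o[2]-dz+19,33).round(1),"cap",ext(o[0],o[1],o[2]-dz+65,19).round(1))
E
```

```text
[469.35 107.7  214.3 ]
inner 233 27 91 95
inner fit [461.7 196. ] [-1.2 -1.3  1.2  1.6]
outer fit [461.9 195.8] [-1.7 -0.4  1.7  0.5]
16 flange [242.9 197.7 392.6 332.1] cap [259.6 286.3 379.2 385.5]
20 flange [244.6 195.  390.8 326.7] cap [261.3 279.5 377.  376.5]
24 flange [246.2 192.4 389.  321.6] cap [263.  273.2 375.  367.9]
```

Request:
send_rows(
  targets=[
    [0.3, 0.004, -0.001, 0, 0, 0, 0],
    [0.3, 0.01, -0.003, 0, 0, 0, 0],
    [0.3, 0.016, -0.005, 0, 0, 0, 0],
    [0.3, 0.018, -0.005, 0, 0, 0, 0],
    [0.3, 0.016, -0.005, 0, 0, 0, 0],
    [0.3, 0.012, -0.003, 0.005, 0, 0, 0],
    [0.3, 0.0077, -0.002, 0.01, 0, 0, 0],
    [0.3, 0, 0, 0.015, 0, 0, 0],
    [0.3, 0, 0, 0.015, 0, 0, 0],
    [0.3, 0, 0, 0.01, 0, 0, 0],
  ],
)

```text
time_s: 15.2
eef_pos: [462.3, 194.0, 157.9]
ee_rot: [-0.0, 0.775, 0.632, -0.001]
force: [0.5, -0.3, -1.6]
grip_width: 0.629
grip_force: 42.5
```

Request:
send_rows(
  targets=[
    [0.3, 0, 0, 0.008, 0, 0, 0],
    [0.3, 0, 0, 0.005, 0, 0, 0],
    [0.3, 0, 0, 0.002, 0, 0, 0],
    [0.3, 0, 0, 0, 0, 0, 0],
    [0.3, 0, 0, 0, 0, 0, 0],
    [0.3, 0, 0, 0, 0, 0, 0],
    [0.3, 0, 0, 0, 0, 0, 0],
    [0.3, 0, 0, 0, 0, 0, 0],
    [0.3, 0, 0, 0, 0, 0, 0],
    [0.3, 0, 0, 0, 0, 0, 0],
  ],
)

```text
time_s: 16.45
eef_pos: [462.6, 194.5, 144.3]
ee_rot: [0.0, 0.774, 0.633, 0.0]
force: [-0.4, 0.0, -1.9]
grip_width: 0.635
grip_force: 42.5
```

```bash
python3 - <<'E'
from h import *
s=ctrl.sense();print({k:np.round(s[k],3) for k in("eef_pos","force","grip_width","grip_force","wrist_torque")})
p=ctrl.capture("wrist");c=ctrl.capture("scene");t=ctrl.capture("top")
o=s["eef_pos"]
im=[x["img"].copy() for x in(p,c,t)]
for x,i in zip((p,c,t),im):
    for z,r,col in((115,32.5,(255,0,0)),):
        for a in np.linspace(0,2*np.pi,48):
            q=proj(x,(462.3+r*np.cos(a),195.6+r*np.sin(a),z)).round().astype(int)
            if 0<=q[0]<640 and 0<=q[1]<400 and x is p:i[q[1],q[0]]=col
a=np.hstack([cv2.resize(im[0][100:400,170:470],(390,390)),cv2.resize(im[1][150:230,200:280],(390,390),interpolation=cv2.INTER_CUBIC)])
cv2.imwrite("pics/w9.png",a[:,:,::-1])
E
```

```text
{'eef_pos': array([462.552, 194.496, 144.29 ]), 'force': array([-0.389,  0.044, -1.898]), 'grip_width': np.float64(0.635), 'grip_force': np.float64(42.471), 'wrist_torque': array([-0.076,  0.004,  0.06 ])}
```

View pics/w9.png

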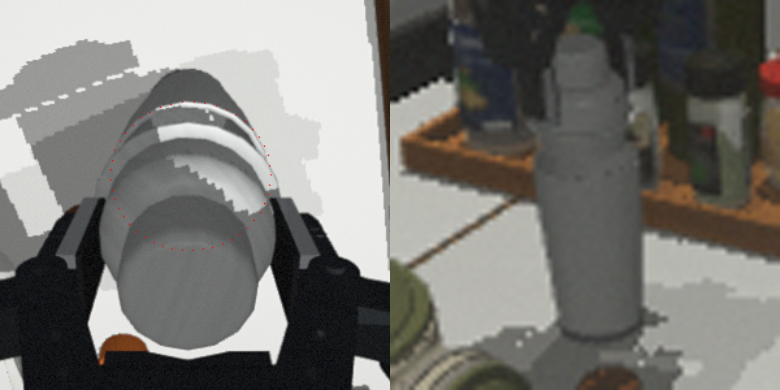

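The predicted mouth ring (red) lies on the tin's visible rim arc at about (190,103), and in the scene crop the strainer sits centred over the tin. I'll lower it gently.

Request:
send_rows(
  targets=[
    [0.3, 0, 0, 0.002, 0, 0, 0],
    [0.3, 0, 0, 0.003, 0, 0, 0],
    [0.3, 0, 0, 0.003, 0, 0, 0],
    [0.3, 0, 0, 0.003, 0, 0, 0],
    [0.3, 0, 0, 0.003, 0, 0, 0],
    [0.3, 0, 0, 0.003, 0, 0, 0],
    [0.3, 0, 0, 0.002, 0, 0, 0],
    [0.3, 0, 0, 0.001, 0, 0, 0],
    [0.3, 0, 0, 0, 0, 0, 0],
    [0.3, 0, 0, 0, 0, 0, 0],
  ],
)

```text
time_s: 17.85
eef_pos: [462.6, 194.5, 124.4]
ee_rot: [0.0, 0.774, 0.633, 0.0]
force: [-0.1, -0.2, -2.4]
grip_width: 0.63
grip_force: 42.5
```

Request:
send_rows(
  targets=[
    [0.3, 0, 0, 0.001, 0, 0, 0],
    [0.3, 0, 0, 0.001, 0, 0, 0],
    [0.3, 0, 0, 0.0005, 0, 0, 0],
    [0.3, 0, 0, 0.0005, 0, 0, 0],
    [0.3, 0, 0, 0, 0, 0, 0],
    [0.3, 0, 0, 0, 0, 0, 0],
    [0.3, 0, 0, 0, 0, 0, 0],
    [0.3, 0, 0, 0, 0, 0, 0],
    [0.3, 0, 0, 0, 0, 0, 0],
    [0.3, 0, 0, 0, 0, 0, 0],
  ],
)

```text
time_s: 19.1
eef_pos: [462.5, 194.5, 121.3]
ee_rot: [-0.0, 0.774, 0.633, -0.0]
force: [0.3, -0.3, -1.9]
grip_width: 0.632
grip_force: 42.5
```

No contact yet, so I'll continue in small steps.

Request:
send_rows(
  targets=[
    [0.3, 0, 0, 0.0005, 0, 0, 0],
    [0.3, 0, 0, 0.0005, 0, 0, 0],
    [0.3, 0, 0, 0.0005, 0, 0, 0],
    [0.3, 0, 0, 0.0005, 0, 0, 0],
    [0.3, 0, 0, 0, 0, 0, 0],
    [0.3, 0, 0, 0, 0, 0, 0],
    [0.3, 0, 0, 0, 0, 0, 0],
    [0.3, 0, 0, 0, 0, 0, 0],
    [0.3, 0, 0, 0, 0, 0, 0],
    [0.3, 0, 0, 0, 0, 0, 0],
  ],
)

```text
time_s: 20.35
eef_pos: [462.5, 194.5, 119.3]
ee_rot: [0.0, 0.774, 0.633, 0.0]
force: [0.4, 0.2, -1.9]
grip_width: 0.63
grip_force: 42.5
```

Request:
send_rows(
  targets=[
    [0.3, 0, 0, 0.0005, 0, 0, 0],
    [0.3, 0, 0, 0.0005, 0, 0, 0],
    [0.3, 0, 0, 0, 0, 0, 0],
    [0.3, 0, 0, 0, 0, 0, 0],
    [0.3, 0, 0, 0, 0, 0, 0],
    [0.3, 0, 0, 0, 0, 0, 0],
    [0.3, 0, 0, 0, 0, 0, 0],
    [0.3, 0, 0, 0, 0, 0, 0],
    [0.3, 0, 0, 0, 0, 0, 0],
    [0.3, 0, 0, 0, 0, 0, 0],
  ],
)

```text
time_s: 21.6
eef_pos: [462.7, 194.5, 118.9]
ee_rot: [0.0, 0.774, 0.633, 0.0]
force: [-1.6, -0.5, 5.9]
grip_width: 0.634
grip_force: 43.1
```

Contact came right at the seating height, at about 8 N. I'll ease the preload and open slowly.

Request:
send_rows(
  targets=[
    [0.3, 0, 0, -0.0003, 0, 0, 0],
    [0.3, 0, 0, 0, 0, 0, 0],
    [-0.2, 0, 0, 0, 0, 0, 0],
    [-0.3, 0, 0, 0, 0, 0, 0],
    [-0.35, 0, 0, 0, 0, 0, 0],
    [-0.4, 0, 0, 0, 0, 0, 0],
    [-0.5, 0, 0, 0, 0, 0, 0],
    [-0.6, 0, 0, 0, 0, 0, 0],
    [-0.7, 0, 0, 0, 0, 0, 0],
    [-0.8, 0, 0, 0, 0, 0, 0],
  ],
  squeeze=20,
)

```text
time_s: 22.85
eef_pos: [462.5, 194.5, 118.6]
ee_rot: [-0.0, 0.775, 0.633, 0.0]
force: [0.1, 1.1, -0.3]
grip_width: 0.902
grip_force: 0.0
```

```bash
python3 - <<'E'
from h import *
s=ctrl.sense();print({k:np.round(s[k],3) for k in("eef_pos","force","grip_width","grip_force")})
p=ctrl.capture("wrist");o=s["eef_pos"]
def ext(x,y,z,r):
    q=np.array([proj(p,(x+r*np.cos(a),y+r*np.sin(a),z)) for a in np.linspace(0,2*np.pi,90)]);return np.r_[q.min(0),q.max(0)].round(1)
print("pred flange",ext(462.3,195.6,118,33),"cap top",ext(462.3,195.6,164,19),"cap bottom",ext(462.3,195.6,142,19))
for q in("strainer","cap","shaker_tin"):print(q,[(np.round(d["extent"]),round(d["score"],2)) for d in ctrl.boxes_of(q,p)])
cv2.imwrite("pics/w10.png",p["img"][:,:,::-1])
# edge columns of cap
g=cv2.Canny(cv2.GaussianBlur(cv2.cvtColor(p["img"],cv2.COLOR_RGB2GRAY),(3,3),0),25,60)
for r in(230,280,300,320,335):print(r,np.where(g[r,200:430])[0]+200)
for c in (300,315,330):print(c,np.where(g[100:390,c])[0]+100)
E
```

```text
{'eef_pos': array([462.534, 194.506, 118.605]), 'force': array([ 0.142,  1.089, -0.264]), 'grip_width': np.float64(0.902), 'grip_force': np.float64(0.0)}
pred flange [243.3 192.9 390.1 325.4] cap top [259.6 277.2 376.  375. ] cap bottom [267.9 247.3 366.5 333.6]
strainer [(array([244., 192., 147., 125.]), 0.67)]
cap [(array([215., 269.,  35.,  54.]), 0.85), (array([257., 249., 112., 122.]), 0.79)]
shaker_tin [(array([258., 158., 115.,  59.]), 0.69)]
230 [250 251 263 264 310 311 312 313 314 315 338 339 353 354 365 366 377 380
 420 421]
280 [202 223 245 268 360 383 405 426]
300 [224 249 262 360 366 379 384 385 404]
320 [216 217 218 235 236 237 259 369 412]
335 [210 240 241 242 262 366 418]
300 [155 160 194 196 207 221 226 251 252 367 374]
315 [147 148 158 192 194 206 219 230 250 369 376]
330 [143 144 161 193 197 207 221 236 237 242 243 244 252 253 367 373]
```

The flange box at columns 244–391, top row 192, matches the seated prediction. The cap is still on, about 1 mm to the tool's -y side. I'll rise to the cap and centre on it.

Request:
send_rows(
  targets=[
    [-0.8, 0, 0, -0.003, 0, 0, 0],
    [-0.8, 0, 0, -0.005, 0, 0, 0],
    [-0.8, 0, 0, -0.006, 0, 0, 0],
    [-0.8, 0, 0, -0.006, 0, 0, 0],
    [-0.8, 0.001, -0.0008, -0.005, 0, 0, 0],
    [-0.8, 0, 0, -0.0014, 0, 0, 0],
    [-0.6, 0, 0, 0, 0, 0, 0],
    [-0.4, 0, 0, 0, 0, 0, 0],
    [-0.2, 0, 0, 0, 0, 0, 0],
    [-0.1, 0, 0, 0, 0, 0, 0],
  ],
)

```text
time_s: 24.3
eef_pos: [461.9, 195.6, 144.9]
ee_rot: [-0.0, 0.774, 0.633, -0.0]
force: [0.5, -0.6, -0.4]
grip_width: 0.55
grip_force: 0.0
```

```bash
python3 - <<'E'
from h import *
s=ctrl.sense();print({k:np.round(s[k],3) for k in("eef_pos","force","grip_width","grip_force")})
p=ctrl.capture("wrist")
def ext(x,y,z,r):
    q=np.array([proj(p,(x+r*np.cos(a),y+r*np.sin(a),z)) for a in np.linspace(0,2*np.pi,90)]);return np.r_[q.min(0),q.max(0)].round(1)
print("pred flange",ext(462.6,195.6,118,33),"cap top",ext(462.6,195.6,164,19),"cap bottom",ext(462.6,195.6,142,19))
for q in("strainer","cap"):print(q,[(np.round(d["extent"]),round(d["score"],2)) for d in ctrl.boxes_of(q,p)])
g=cv2.Canny(cv2.GaussianBlur(cv2.cvtColor(p["img"],cv2.COLOR_RGB2GRAY),(3,3),0),25,60)
for r in(200,230,250,260,270):print(r,np.where(g[r,200:430])[0]+200)
E
```

```text
{'eef_pos': array([461.898, 195.631, 144.891]), 'force': array([ 0.465, -0.55 , -0.376]), 'grip_width': np.float64(0.55), 'grip_force': np.float64(0.0)}
pred flange [255.1 180.  381.7 296.7] cap top [272.1 244.7 367.7 328.7] cap bottom [277.5 224.  360.7 299.1]
strainer [(array([253., 180., 128., 107.]), 0.92)]
cap [(array([249., 357.,  36.,  12.]), 0.7), (array([213., 258.,  26.,  24.]), 0.53)]
200 [216 217 266 267 270 271 285 286 346 347 360 361 366 415]
230 [202 254 262 263 266 298 299 300 332 333 342 366 369 376 378 405]
250 [212 213 243 244 245 246 247 248 249 250 251 252 257 277 278 297 298 299
 300 334 335 336 337 345 346 349 354 371 377 378 379 380 381 382 383 415]
260 [216 217 218 225 226 238 251 260 274 282 347 348 357 368 377 389 390 418]
270 [216 217 234 247 261 272 276 356 360 367 380 394 406]
```

Request:
send_rows(
  targets=[
    [-0.05, 0, 0, 0, 0, 0, 0],
    [0, 0, 0, 0, 0, 0, 0],
    [0.04, 0, 0, 0, 0, 0, 0],
    [0.08, 0, 0, 0, 0, 0, 0],
    [0.12, 0, 0, 0, 0, 0, 0],
    [0.16, 0, 0, 0, 0, 0, 0],
    [0.22, 0, 0, 0, 0, 0, 0],
    [0.3, 0, 0, 0, 0, 0, 0],
    [0.5, 0, 0, 0, 0, 0, 0],
    [0.5, 0, 0, 0, 0, 0, 0],
  ],
)

```text
time_s: 25.7
eef_pos: [462.2, 195.7, 145.2]
ee_rot: [0.0, 0.774, 0.633, 0.0]
force: [2.0, -0.0, 5.4]
grip_width: 0.434
grip_force: 20.1
```

```bash
python3 - <<'E'
from h import *
s=ctrl.sense();print({k:np.round(s[k],3) for k in("eef_pos","force","grip_width","grip_force","wrist_torque")})
E
```

```text
{'eef_pos': array([462.16 , 195.676, 145.207]), 'force': array([ 2.018e+00, -2.000e-03,  5.427e+00]), 'grip_width': np.float64(0.434), 'grip_force': np.float64(20.107), 'wrist_torque': array([-0.081, -0.373,  0.03 ])}
```

The cap is gripped with only a 2 N side load. I'll draw it straight up slowly.

Request:
send_rows(
  targets=[
    [0.5, 0, 0, -0.0005, 0, 0, 0],
    [0.5, 0, 0, -0.001, 0, 0, 0],
    [0.5, 0, 0, -0.0015, 0, 0, 0],
    [0.5, 0, 0, -0.002, 0, 0, 0],
    [0.5, 0, 0, -0.0025, 0, 0, 0],
    [0.5, 0, 0, -0.003, 0, 0, 0],
    [0.5, 0, 0, -0.003, 0, 0, 0],
    [0.5, 0, 0, -0.003, 0, 0, 0],
    [0.5, 0, 0, -0.004, 0, 0, 0],
    [0.5, 0, 0, -0.005, 0, 0, 0],
  ],
)

```text
time_s: 26.95
eef_pos: [461.9, 195.6, 170.8]
ee_rot: [-0.0, 0.774, 0.633, -0.0]
force: [0.2, 0.5, -1.0]
grip_width: 0.434
grip_force: 20.1
```

Request:
send_rows(
  targets=[
    [0.5, 0, 0, -0.007, 0, 0, 0],
    [0.5, 0, 0, -0.01, 0, 0, 0],
    [0.5, 0, 0, -0.015, 0, 0, 0],
    [0.5, 0, 0, -0.015, 0, 0, 0],
    [0.5, 0, 0, -0.015, 0, 0, 0],
    [0.5, 0, 0, -0.01, 0, 0, 0],
    [0.5, 0, 0, -0.007, 0, 0, 0],
    [0.5, 0, 0, -0.003, 0, 0, 0],
    [0.5, 0, 0, 0, 0, 0, 0],
    [0.5, 0, 0, 0, 0, 0, 0],
  ],
)

```text
time_s: 28.2
eef_pos: [461.8, 195.6, 252.1]
ee_rot: [-0.0, 0.774, 0.633, -0.0]
force: [0.6, -0.0, -0.5]
grip_width: 0.433
grip_force: 20.1
```

Request:
send_rows(
  targets=[
    [0.5, 0, 0, 0, 0, 0, 0],
    [0.5, 0, 0, 0, 0, 0, 0],
    [0.5, 0, 0, 0, 0, 0, 0],
    [0.5, 0, 0, 0, 0, 0, 0],
    [0.5, 0, 0, 0, 0, 0, 0],
    [0.5, 0, 0, 0, 0, 0, 0],
    [0.5, 0, 0, 0, 0, 0, 0],
    [0.5, 0, 0, 0, 0, 0, 0],
    [0.5, 0, 0, 0, 0, 0, 0],
    [0.5, 0, 0, 0, 0, 0, 0],
  ],
)

```text
time_s: 29.45
eef_pos: [462.0, 195.6, 252.5]
ee_rot: [0.0, 0.774, 0.633, -0.0]
force: [-0.7, -0.3, -0.6]
grip_width: 0.433
grip_force: 20.1
```

```bash
python3 - <<'E'
from h import *
s=ctrl.sense();print({k:np.round(s[k],3) for k in("time_s","eef_pos","force","grip_width","grip_force","dq")})
p=ctrl.capture("wrist");c=ctrl.capture("scene")
a=np.hstack([cv2.resize(p["img"],(480,300)),cv2.resize(c["img"][130:230,190:290],(300,300),interpolation=cv2.INTER_CUBIC)])
cv2.imwrite("pics/w11.png",a[:,:,::-1])
E
```

```text
{'time_s': np.float64(29.45), 'eef_pos': array([461.957, 195.639, 252.5  ]), 'force': array([-0.701, -0.265, -0.576]), 'grip_width': np.float64(0.433), 'grip_force': np.float64(20.115), 'dq': array([ 0.002, -0.002,  0.001,  0.001, -0.   ,  0.001])}
```

View pics/w11.png

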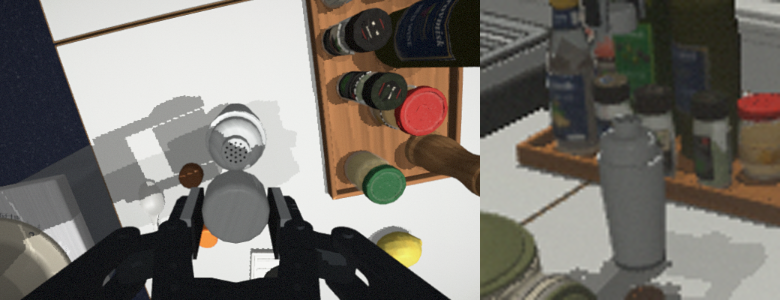

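The cap is held in the gripper at about (235,205), with the neck's strainer holes exposed below at (236,152). The strainer is flush in the upright tin. I'll hand the job in.

```bash
python3 -c "
from rig import ctrl
print(ctrl.finish_job())"
```

```text
the job is handed in; nothing more can be done
None
```

The job is handed in: the strainer looks fully seated in the upright tin and the gripper is holding the cap still, about 107 mm above where it sat, at 29.5 s on the clock; I viewed 11 pictures, one over the limit of 10.

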